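# Open the sprung safety cap of a worktop water filter and fit the new cartridge

## Robot

A 6-joint arm with a two-finger parallel gripper is mounted at the origin on a cart in front of the work surface, level with it; the furniture and walls round the work are solid. World frame = base frame: x ahead of the robot, y to its left, z up, the work surface at z = 0. Lengths are in mm, angles in rad, forces in N, time in s.
With the tool pointing down it reaches from about 275 to 1000 mm from the base axis. Payload 8.4 kg.
Tool frame: the origin (TCP) lies midway between the tips of the shut fingers; the grasp point (between the pads) lies 19 mm behind it; z points along the fingers, y is the line along which they close (so a half turn about z gives the same grasp; the last joint's range is limited). The gripper opens to 85 mm and grips with 20 to 120 N. Pads are 22 mm wide; open, the fingers measure 114 mm over their backs; the gripper's body (76 mm by 85 mm) begins 54 mm behind the grasp point. The pads swing forward as they close: fully open they stand 13 mm farther back than shut.
Start: joints at [-1.153, 0.353, 1.633, -0, 1.155, -0.002], TCP at [254.735, -570.734, 193.581] pointing down, gripper open.
Joint ranges: [-2.63, 2.63], [-0.92, 2.1], [0.06, 2.66], [-1.3, 4.44], [0, 2.69], [-3.02, 3.02]. Speed limits (rad/s): [2.22, 2.22, 2.79, 3.14, 3.14, 3.14].

## Interface

Orientations are given as [roll, pitch, yaw] about the fixed x, y, z axes, in that order (R = Rz(yaw) Ry(pitch) Rx(roll)).
In Python, from rig import r, imaging gives the robot as it stands. The module is installed in compiled form; this text tells all that it offers.
- The arm moves only by the tool arm_command, never from a script. Its argument "deltas" is a list of rows, each an object of numbers: "hand": the finger opening in mm, from 0 to 85.4; "tx", "ty", "tz": the shift along the tool's x, y, z in mm; "wx", "wy", "wz": the turn, a rotation vector about the tool's x, y, z in rad. A call has 1 to 8 rows; each row shifts and turns the commanded pose from where the row before left it, along the tool's axes as they then stand; what a row does not reach is not made up. A row lasts 1/8 s, in which the tool goes at most 62.5 mm and 10.7 degrees, less where a joint would pass 70% of its speed; a pose out of reach is approached as far as the arm can. A call with a gripper value outside its range is refused whole. The fingers move at their own pace and stop on an object; "squeeze" is the grip in N (left out, the last holds). Time passes only in rows, so rows that do not move let the fingers close. It gives the time, the measured TCP pose, the force, the opening and the grip force at its end, in the units of the state.
- r.sense(): the state, without advancing time (a new reading comes with each control period).
- imaging.grab_frame(name): name is "scene" or "side" or "wrist"; returns a dict with "image" (400x640x3 uint8, red, green, blue), "mtx" (3x3 intrinsics, pixels), "D" ([k1, k2, p1, p2, k3] as OpenCV has them; the pictures are not rectified), "world_to_cam" (4x4, takes a point from world to camera coordinates). Camera axes: x right, y up, looking along -z (the intrinsics and any distortion apply to the point x, -y, -z); pixel columns grow to the right and rows downward; lengths in mm; the calibration is good to about 2 mm. A picture is of the moment at which its call begins. There is no depth.
- r.sign_off(): hands the job in; it is judged then, once.
The state is a dict: "clock": time; "qpos": joint angles; "qvel": joint speeds; "joint_efforts": joint torques, N m; "eef_pos": TCP position; "tcp_rot": TCP orientation; "contact_force": force on the tool from outside, world axes, zero at the start; "wrist_torque": the same for the moment, N m; "opening": opening from 0.0 (shut) to 1.0 (fully open); "grasp_force": force on a finger pad.
Only numpy, scipy, OpenCV 4.12 (cv2) and the standard library are available. Lean on these libraries where they do the work, as an engineer would, in place of code of your own. Each camera call takes 0.05 s, during which the arm holds its last target. There are 200 camera calls.

## Task

Put the new cartridge in the worktop water filter. Press the filter's navy blue cap down against its spring, without forcing it, turn it anticlockwise out of its catch, lift it off and set it gently, right way up, in the white dish; then lower the new cartridge gently into the open filter, stem up, until it is fully home. Leave the mug under the tap and the lemon behind where they stand.

Things in the scene. Friction and masses are not known exactly. Their poses are not given: they have to be found in the camera images.
- filter: White upright water filter, 110 mm wide, 141 mm to the shoulder, then a neck (46 mm wide, open end 170 mm up) with three steel claws; fixed to the worktop. Origin: centre of its underside; z up, -x points to its tap (steel, out to 120 mm, below 140 mm). Bore in the neck: 40 mm wide, flat floor 65 mm below the neck's end, empty.
- cap: Loose navy blue cap, skirt 73 mm wide and 33 mm high, on top a bar 24 mm thick (along its x), 62 mm long, ends round (along its y), 33 to 63 mm above the origin; flat shoulder beside the bar at 33 mm. Origin: centre of the skirt's underside, z up. White mark at -x. 110 g. Shut: origin 150 mm above the filter's, axes within 0.04 rad of the filter's.
- neck_rim (a point): Centre of the neck's end. A spring ring lifts the cap (5 N, 1.6 N a mm more) so that its three lugs sit in pockets. Teeth block turning till it is pressed below them: 2.5 to 7.5 mm (9 to 17 N), unlike each time, as they sit on a screwed sleeve; 0.8 mm deeper the cap meets the sleeve's hard rim. 20 N always frees it; over 40 N is forcing. Cap off: the ring stands 10 mm over the neck's end.
- cap_bar (a point): Centre of the cap's grip bar, 48 mm above the cap's origin. Kept pressed, the cap turns anticlockwise (seen from above); past the teeth its lugs are free and it lifts straight off at any turn from 0.75 to 1.4 rad (best 1.1); a solid stop follows at 1.5. Red dot: shut; green dot: open.
- cartridge: Loose new cartridge standing upright: white round body 35 mm wide, 55 mm high, cone to 65 mm, then a stem 13 mm wide, to 98 mm (navy blue from 71 mm). Origin: centre of its underside, z along the stem. 120 g. Fully home: origin on the bore's floor, 105 mm above the filter's origin, so the stem stands 33 mm out of the neck.
- stem_top (a point): Centre of the top of the cartridge's stem, 98 mm above its origin.
- dish: Loose shallow round white dish, 107 mm wide, rim 17 mm high, for the wet cap. Origin: centre of its underside. Its floor is 4 mm up and 60 mm wide, then it slopes up; the cap rests about 4 to 9 mm above the dish's origin.
- mug: White spotted mug, 78 mm wide, 93 mm high, standing under the filter's tap; leave it. Origin: at its underside, 18 mm from the middle of the cup, which lies at +y; the handle is at -y.
- lemon: Yellow lemon, 72 mm long, lying behind on the worktop; leave it. Origin: under its middle.
There are look-alikes about, which are no part of the job. What is shaped like the cartridge but turquoise is not meant.

How it is judged (in metres and radians):
On the way, in this order (a step that is already met when the one before it is completed fails the run):
1. the cap is free of its catch and lifted clear of the neck (z of cap in the frame of filter above 0.185 m), for 0.1 s.
2. the cap rests in the dish, right way up (horizontal distance between cap and dish below 0.02 m and z of cap in the frame of dish below 0.02 m and angle between cap's own z axis and vertical below 0.15 rad), for 0.2 s.
3. the cartridge is fully home in the filter (horizontal distance between cartridge and filter below 0.006 m and z of cartridge in the frame of filter below 0.109 m and angle between cartridge's own z axis and vertical below 0.12 rad), for 0.2 s.
At the end, for the whole second after the job is handed in: the cap rests in the dish within 20 mm of its centre and upright within 0.15 rad, the cartridge stands on the bore's floor (origin less than 4 mm above it, within 6 mm of the axis, upright within 0.12 rad), both are at rest, and the mug and the lemon stand within 30 mm of where they were (all of step 2 and all of step 3 and linear speed of each of cap, cartridge below 0.02 m/s and distance of each of mug, lemon from where it was at the start of the episode below 0.03 m); the robot touches nothing.
It fails at once if the cap is forced: more than 40 N between cap and filter (contact force between cap and filter above 40 N).
It fails at once if the cap is slammed into the dish (over 40 N) or dropped on its way there (falls faster than 0.5 m/s out of the fingers) (contact force between cap and dish above 40 N or (linear speed of cap above 0.5 m/s and contact force between the fingers and cap below 0.1 N and horizontal distance between cap and filter above 0.08 m)).
It fails at once if the cartridge is jammed into the filter (over 40 N) or dropped (falls faster than 0.5 m/s out of the fingers) (contact force between cartridge and filter above 40 N or (linear speed of cartridge above 0.5 m/s and contact force between the fingers and cartridge below 0.1 N)).
It fails at once if the mug or the lemon is pushed away (distance of any of mug, lemon from where it was at the start of the episode above 0.03 m).
It also fails if it takes over 72 s, if anything falls off the work surface, if the arm or the gripper's body presses on something with over 40 N, if the wrist force passes 120 N, or if a joint passes its speed limit or range.

## Working session

There is one attempt and no reset: what is moved stays moved. The work goes in short steps, Python scripts to look and compute and a tool call to move; the robot and the scene stay as the last step left them, time stands still between calls to the robot, and variables do not carry over. Pictures are saved under pics/ and viewed, at most 10 in all, crops included, and the job is handed in when it is done.

Besides the shell and the picture viewer there is one more tool, called after "Emit:" as name([rows], argument=value, ...), one row to a line, values as JSON. arm_command: Moves the arm, as the interface text tells. Its arguments: {"type":"object","properties":{"deltas":{"type":"array"},"squeeze":{"type":"number"}},"required":["deltas"]}

```bash
mkdir -p pics; cat > h.py <<'E'
import numpy as np, cv2
from rig import r, imaging
def grab(n,save=None):
    f=imaging.grab_frame(n)
    if save: cv2.imwrite('pics/'+save+'.png',f['image'][:,:,::-1])
    return f
def ray(f,px):
    p=cv2.undistortPoints(np.array([[px]],float),np.array(f['mtx'],float),np.array(f['D'],float))[0,0]
    T=np.array(f['world_to_cam']);R=T[:3,:3]
    return -R.T@T[:3,3], R.T@np.array([p[0],-p[1],-1.])
def atz(f,px,z):
    c,d=ray(f,px); return c+d*(z-c[2])/d[2]
def proj(f,P):
    T=np.array(f['world_to_cam']);q=(np.atleast_2d(P)@T[:3,:3].T+T[:3,3])*[1,-1,-1]
    return cv2.projectPoints(q,np.zeros(3),np.zeros(3),np.array(f['mtx'],float),np.array(f['D'],float))[0][:,0]
def tri(obs):
    A=0;b=0
    for f,px in obs:
        c,d=ray(f,px);d=d/np.linalg.norm(d);M=np.eye(3)-np.outer(d,d);A=A+M;b=b+M@c
    return np.linalg.solve(A,b)
E
python3 - <<'E'
from h import *
for n in ['scene','side','wrist']:
    f=grab(n,n+'0'); T=np.array(f['world_to_cam']);print(n,(-T[:3,:3].T@T[:3,3]).round(),(-T[2,:3]).round(2))
print(r.sense())
E
```

```text
scene [-453. -674.  677.] [ 0.75  0.52 -0.42]
side [344. 998. 918.] [ 0.15 -0.77 -0.62]
wrist [ 325. -538.  374.] [-0.27 -0.12 -0.95]
{'clock': 0.15, 'qpos': array([-1.15338775e+00,  3.53520924e-01,  1.63395159e+00,  1.77867893e-05,
        1.15519995e+00, -2.42269075e-03]), 'qvel': array([-0.00109084, -0.00349262, -0.00344054, -0.00060945,  0.00093198,
        0.00049688]), 'joint_efforts': array([ 2.17555721e-04, -6.05638361e+01, -3.42338884e+01,  7.03156547e-05,
        6.13346856e-03, -4.71189014e-05]), 'eef_pos': array([ 254.58455074, -570.36122564,  193.01927149]), 'tcp_rot': array([-3.14051288e+00, -1.88809374e-05,  4.19824063e-01]), 'contact_force': array([ 0.09384148,  0.74570271, -0.10758859]), 'wrist_torque': array([-0.01453828,  0.04002591,  0.01198414]), 'grasp_force': 0.0, 'opening': 1.001442851662098}
```

View pics/scene0.png

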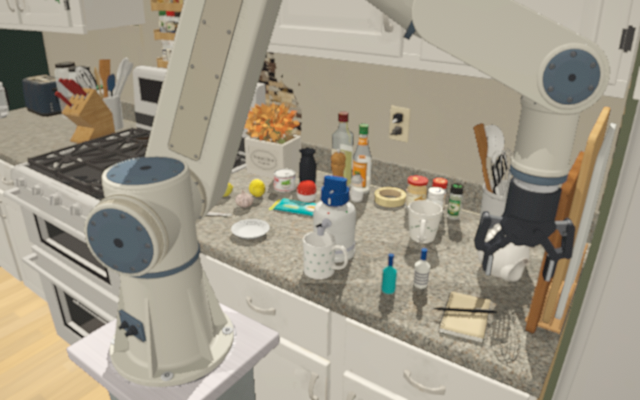

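View pics/side0.png

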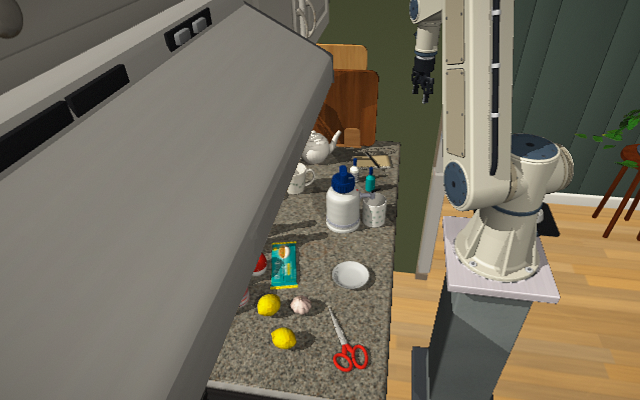

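The scene view shows the cap at about (336,190), the dish at (250,229), the mug at (320,262), the white cartridge at (422,270) and the turquoise decoy at (389,275). The side view shows the cap at (343,178), the dish at (351,275), the cartridge at (355,170) and the mug at (374,208).

```bash
python3 - <<'E'
from h import *
a=cv2.imread('pics/scene0.png')[165:315,225:435]; b=cv2.imread('pics/side0.png')[150:300,310:400]
a=cv2.resize(a,None,fx=2.66,fy=4,interpolation=2)[:, :] if 0 else cv2.resize(a,None,fx=2.6,fy=2.6,interpolation=2)
b=cv2.resize(b,None,fx=2.6,fy=2.6,interpolation=2)
cv2.imwrite('pics/crop1.png',np.hstack([a,b]))
f=imaging.grab_frame('scene');g=imaging.grab_frame('side')
print('bar',tri([(f,(336,183)),(g,(343,172))]));print('dish',atz(f,(251,229),15),atz(g,(351,275),15))
print('cart',atz(f,(422,284),0),atz(f,(424,252),98)); print('mug',atz(g,(374,208),60))
E
```

```text
bar [487.83702319 -76.6566671  197.84478879]
dish [426.0303798  166.58851433  15.        ] [429.35039524 180.51644057  15.        ]
cart [ 479.08809406 -333.47076224    0.        ] [ 463.84436572 -334.46322323   98.        ]
mug [385.34203308 -84.83888195  60.        ]
```

View pics/crop1.png

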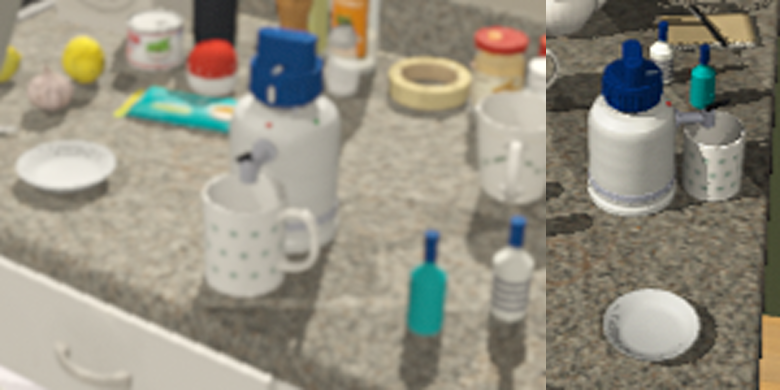

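Emit:
arm_command([
  {"tx": 25,"ty": -20,"tz": -40},
  {"tx": 40,"ty": -35,"tz": -40},
  {"tx": 45,"ty": -39,"tz": -32},
  {"tx": 45,"ty": -39},
  {"tx": 45,"ty": -39},
  {"tx": 45,"ty": -39},
  {"tx": 45,"ty": -39},
  {"tx": 45,"ty": -39},
])

```text
schema error: expected keys hand, tx, ty, tz, wx, wy, wz
```

Emit:
arm_command([
  {"tx": 40,"ty": -33},
  {"tx": 30,"ty": -25,"wz": -0.15},
  {"wz": -0.17},
  {"wz": -0.17},
  {"wz": -0.17},
  {"wz": -0.17},
  {"wz": -0.17},
  {"wz": -0.15},
])

```text
schema error: expected keys hand, tx, ty, tz, wx, wy, wz
```

```bash
python3 - <<'E'
from h import *
s=r.sense();print(s['clock'],s['eef_pos'],s['tcp_rot'],s['contact_force'])
f=grab('wrist','w1')
# expected outline for later
c=np.array([487.8,-76.7,150]); print(proj(f,[c+[0,0,63],c+[0,31,63],c+[12,0,63],c+[0,0,33]]).round())
E
```

```text
0.25 [ 254.64860797 -570.52681772  193.25860082] [-3.14097560e+00  3.03657049e-05  4.19850870e-01] [ 0.38851257 -0.3038404   0.30886869]
[[10836. 11142.]
 [16707. 16508.]
 [13375. 14364.]
 [ 2523.  2544.]]
```

View pics/w1.png

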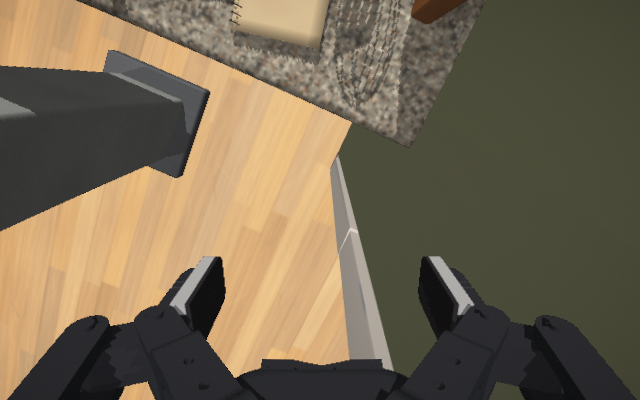

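All seven keys are needed in every row, so nothing moved. The wrist view is only the floor and the worktop's edge.

Emit:
arm_command([
  {"hand": 85,"tx": 25,"ty": -20,"tz": -40,"wx": 0,"wy": 0,"wz": 0},
  {"hand": 85,"tx": 40,"ty": -35,"tz": -40,"wx": 0,"wy": 0,"wz": 0},
  {"hand": 85,"tx": 45,"ty": -39,"tz": -32,"wx": 0,"wy": 0,"wz": 0},
  {"hand": 85,"tx": 45,"ty": -39,"tz": 0,"wx": 0,"wy": 0,"wz": 0},
  {"hand": 85,"tx": 45,"ty": -39,"tz": 0,"wx": 0,"wy": 0,"wz": 0},
  {"hand": 85,"tx": 45,"ty": -39,"tz": 0,"wx": 0,"wy": 0,"wz": 0},
  {"hand": 85,"tx": 45,"ty": -39,"tz": 0,"wx": 0,"wy": 0,"wz": 0},
  {"hand": 85,"tx": 45,"ty": -39,"tz": 0,"wx": 0,"wy": 0,"wz": 0},
])

```text
clock: 1.3
eef_pos: [440.1, -175.5, 301.0]
tcp_rot: [3.141, -0.001, 0.42]
contact_force: [1.6, -0.3, -0.3]
opening: 0.993
grasp_force: 0.0
```

Emit:
arm_command([
  {"hand": 85,"tx": 40,"ty": -33,"tz": 0,"wx": 0,"wy": 0,"wz": 0},
  {"hand": 85,"tx": 30,"ty": -25,"tz": 0,"wx": 0,"wy": 0,"wz": -0.15},
  {"hand": 85,"tx": 0,"ty": 0,"tz": 0,"wx": 0,"wy": 0,"wz": -0.17},
  {"hand": 85,"tx": 0,"ty": 0,"tz": 0,"wx": 0,"wy": 0,"wz": -0.17},
  {"hand": 85,"tx": 0,"ty": 0,"tz": 0,"wx": 0,"wy": 0,"wz": -0.17},
  {"hand": 85,"tx": 0,"ty": 0,"tz": 0,"wx": 0,"wy": 0,"wz": -0.17},
  {"hand": 85,"tx": 0,"ty": 0,"tz": 0,"wx": 0,"wy": 0,"wz": -0.17},
  {"hand": 85,"tx": 0,"ty": 0,"tz": 0,"wx": 0,"wy": 0,"wz": -0.15},
])

```text
clock: 2.3
eef_pos: [479.8, -95.8, 300.7]
tcp_rot: [-3.142, -0.0, 1.575]
contact_force: [-0.3, -0.3, 0.9]
opening: 0.995
grasp_force: 0.0
```

```bash
python3 - <<'E'
from h import *
s=r.sense();print(s['clock'],s['eef_pos'],s['tcp_rot'],s['contact_force'],s['qpos'])
f=grab('wrist','w2')
c=np.array([487.8,-76.7,150]); print(proj(f,[c+[0,0,63],c+[0,31,63],c+[12,0,63],c+[0,0,33]]).round())
E
```

```text
2.3 [479.79279613 -95.75622144 300.74121898] [-3.14157277e+00 -3.01919166e-05  1.57503095e+00] [-0.33031849 -0.31775712  0.89128061] [-2.00075768e-01  4.46400759e-02  1.77921469e+00  2.63684172e-05
  1.31776349e+00 -2.04316996e-01]
[[330. 167.]
 [331. 128.]
 [345. 167.]
 [330. 159.]]
```

View pics/w2.png

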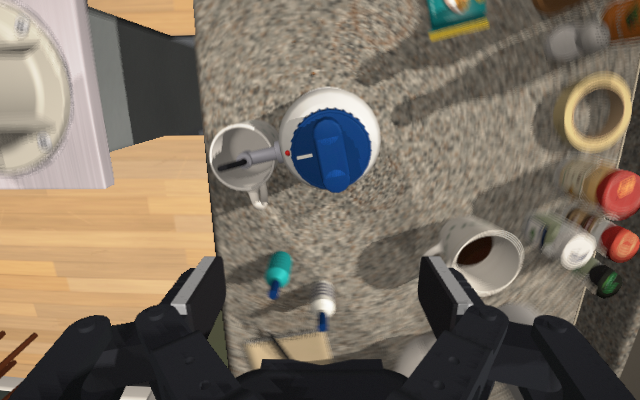

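The view shows the cap centred near (330,150). Its bar runs from (326,118) to (337,190) and the white mark is at (304,156), so its yaw is about +0.14. The mug is at (240,155) and the cartridge stem at (323,320). Next I fit the cap's pose to its silhouette.

```bash
cat > fit.py <<'E'
from h import *
from scipy.optimize import minimize
f=imaging.grab_frame('wrist');im=f['image'];hsv=cv2.cvtColor(im,cv2.COLOR_RGB2HSV)
m=((hsv[...,0]>100)&(hsv[...,0]<125)&(hsv[...,1]>150)&(hsv[...,2]>40)).astype(np.uint8)
n,l,st,ce=cv2.connectedComponentsWithStats(m);i=1+st[1:,4].argmax();m=(l==i).astype(np.uint8);m=cv2.morphologyEx(m,cv2.MORPH_CLOSE,np.ones((9,9)))
print(st[i],ce[i])
a=np.linspace(0,2*np.pi,60);circ=np.c_[np.cos(a),np.sin(a)]
def bar(x,y,t,z):
    p=circ*12; p[:,1]+=np.sign(p[:,1])*19
    return np.c_[p@np.array([[np.cos(t),np.sin(t)],[-np.sin(t),np.cos(t)]])+[x,y],np.full(60,z)]
def hull(im_,P): cv2.fillConvexPoly(im_,np.round(cv2.convexHull(proj(f,P).astype(np.float32))*16).astype(np.int32),1,shift=4)
def sil(p):
    o=np.zeros(m.shape,np.uint8);x,y,t=p
    hull(o,np.vstack([np.c_[circ*36.5+[x,y],np.full(60,z)] for z in (151,183)]))
    hull(o,np.vstack([bar(x,y,t,183),bar(x,y,t,213)]));return o
b=minimize(lambda p:(sil(p)!=m).sum(),[488,-77,.14],method='Nelder-Mead',options=dict(initial_simplex=[[488,-77,.14],[494,-77,.14],[488,-70,.14],[488,-77,.25]]))
print(b.x,b.fun,m.sum())
x,y,t=b.x
# yaw from bar-top brightness: contrast inside top vs rest of mask
v=cv2.cvtColor(im,cv2.COLOR_RGB2GRAY).astype(float)
def con(p):
    o=np.zeros(m.shape,np.uint8);hull(o,bar(*p,213));i=(o>0);e=cv2.dilate(o,np.ones((7,7)))>0;e&=~i
    return -(v[i].mean()-v[e].mean())
for t0 in (0,.1,.2):
    c=minimize(con,[x,y,t0],method='Nelder-Mead',options=dict(initial_simplex=[[x,y,t0],[x+3,y,t0],[x,y+3,t0],[x,y,t0+.1]]));print(c.x,c.fun)
o=im[90:210,260:400].copy();cv2.imwrite('pics/fit.png',cv2.resize(o[:,:,::-1],None,fx=4,fy=4))
# mark
w=(hsv[...,1]<70)&(hsv[...,2]>170)&(cv2.erode(cv2.morphologyEx(m,cv2.MORPH_CLOSE,np.ones((25,25))),np.ones((9,9)))>0)
q=np.argwhere(w)[:,::-1]; print(len(q), q.mean(0)); mk=atz(f,q.mean(0),183)[:2]; print('mark yaw',np.arctan2(y-mk[1],x-mk[0]),np.hypot(*(mk-[x,y])))
E
python3 fit.py
```

```text
[ 291  108   80   85 4970] [331.41207243 149.34587525]
[ 4.89283978e+02 -6.91451706e+01  5.90270850e-02] 423.0 5057
[ 4.89096605e+02 -6.46154763e+01  3.08189542e-02] -4.708924134766029
[ 4.89473662e+02 -6.39612938e+01  1.57434079e-01] -6.8066929910661855
[ 4.89660664e+02 -6.40777398e+01  1.66126209e-01] -6.552242719625319
43 [305.04651163 155.86046512]
mark yaw 0.18681494438748153 23.970358902333015
```

```bash
cat >> fit.py <<'E'
o=cv2.resize(im[90:210,260:400],None,fx=5,fy=5)[:,:,::-1].copy()
def dr(P,c): cv2.polylines(o,[np.round((cv2.convexHull(proj(f,P).astype(np.float32))-[260,90]+.5)*5).astype(np.int32)],True,c)
P=[489.3,-69.1,.15]
for z in (151,183): dr(np.c_[circ*36.5+P[:2],np.full(60,z)],(0,255,255))
for z in (183,213): dr(bar(*P,z),(0,255,0))
cv2.imwrite('pics/ov.png',o)
E
python3 fit.py >/dev/null
```

```text
(no output)
```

View pics/ov.png

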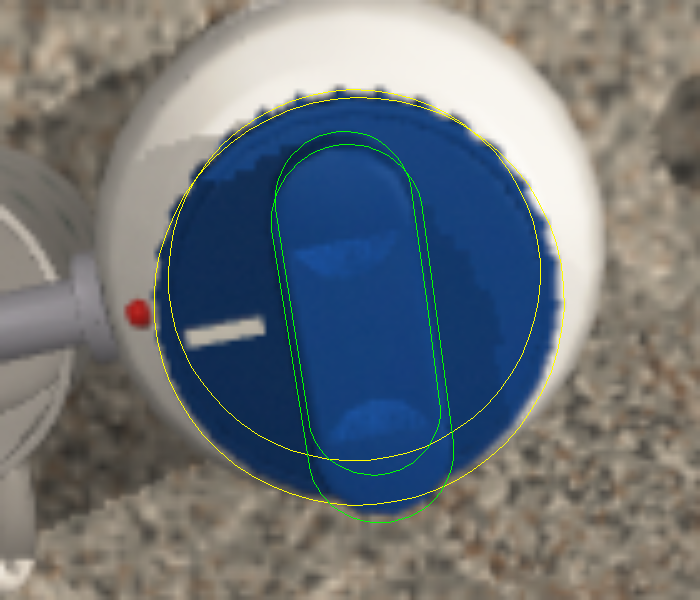

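The overlay fits within about 1 mm: cap at about (489.5,-68.5) and yaw about 0.18, from the mark and the bar edges. I move in and descend.

Emit:
arm_command([
  {"hand": 50,"tx": 14,"ty": 5,"tz": 10,"wx": 0,"wy": 0,"wz": 0},
  {"hand": 50,"tx": 13.3,"ty": 4.7,"tz": 10,"wx": 0,"wy": 0,"wz": -0.175},
  {"hand": 50,"tx": 0,"ty": 0,"tz": 25,"wx": 0,"wy": 0,"wz": 0},
  {"hand": 50,"tx": 0,"ty": 0,"tz": 25,"wx": 0,"wy": 0,"wz": 0},
  {"hand": 50,"tx": 0,"ty": 0,"tz": 20,"wx": 0,"wy": 0,"wz": 0},
  {"hand": 50,"tx": 0,"ty": 0,"tz": 12,"wx": 0,"wy": 0,"wz": 0},
  {"hand": 50,"tx": 0,"ty": 0,"tz": 8,"wx": 0,"wy": 0,"wz": 0},
  {"hand": 50,"tx": 0,"ty": 0,"tz": 0,"wx": 0,"wy": 0,"wz": 0},
])

```text
clock: 3.45
eef_pos: [489.6, -68.3, 190.5]
tcp_rot: [-3.141, -0.0, 1.745]
contact_force: [0.4, -0.4, -1.2]
opening: 0.588
grasp_force: 0.0
```

Emit:
arm_command([
  {"hand": 40,"tx": 0,"ty": 0,"tz": 0,"wx": 0,"wy": 0,"wz": 0},
  {"hand": 30,"tx": 0,"ty": 0,"tz": 0,"wx": 0,"wy": 0,"wz": 0},
  {"hand": 10,"tx": 0,"ty": 0,"tz": 0,"wx": 0,"wy": 0,"wz": 0},
  {"hand": 10,"tx": 0,"ty": 0,"tz": 0,"wx": 0,"wy": 0,"wz": 0},
  {"hand": 10,"tx": 0,"ty": 0,"tz": 0,"wx": 0,"wy": 0,"wz": 0},
], squeeze=40)

```text
clock: 4.08
eef_pos: [489.6, -68.5, 190.8]
tcp_rot: [3.142, 0.0, 1.745]
contact_force: [0.6, -0.1, -0.4]
opening: 0.115
grasp_force: 0.0
```

```bash
python3 - <<'E'
from h import *
s=r.sense()
for k in ['clock','eef_pos','tcp_rot','contact_force','wrist_torque','opening','grasp_force']: print(k,s[k])
f=grab('wrist','w3')
E
```

```text
clock 4.075
eef_pos [489.63099591 -68.50985697 190.8142283 ]
tcp_rot [3.14150251e+00 6.55976461e-06 1.74474793e+00]
contact_force [ 0.63290881 -0.07928881 -0.38029464]
wrist_torque [ 0.05992015  0.00850421 -0.03740833]
opening 0.11507463657285884
grasp_force 0.0
```

View pics/w3.png

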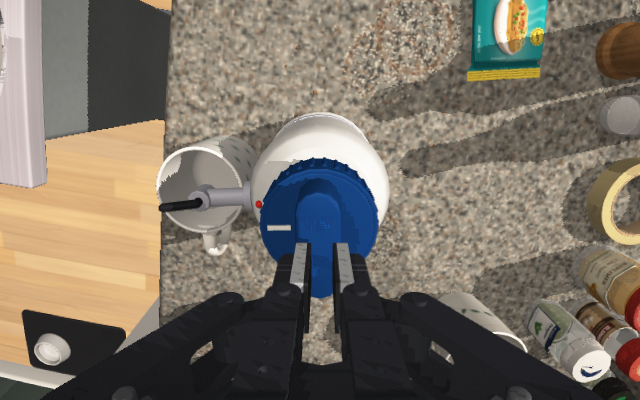

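The fingers reached 10 mm without touching the bar. In the picture they lie over the bar's near part, at about (320,250), with the skirt centred near (319,225). I check this against projections.

```bash
python3 - <<'E'
from h import *
f=grab('wrist');s=r.sense()
T=np.array(f['world_to_cam']);print('cam',(-T[:3,:3].T@T[:3,3]).round(1),f['mtx'].tolist() if hasattr(f['mtx'],'tolist') else f['mtx'],f['D'])
t=s['eef_pos'];y=1.745;tx=np.array([np.cos(y),np.sin(y),0]);ty=np.array([np.sin(y),-np.cos(y),0])
print('tcp',proj(f,[t,t+5*ty,t-5*ty,t+12*ty,t-12*ty]).round())
for z in (183,213): 
  c=t.copy();c[2]=z;print(z,proj(f,[c,c+31*tx,c-31*tx,c+12*ty,c+36.5*ty,c-36.5*ty,c+36.5*tx,c-36.5*tx]).round().tolist())
g=grab('side');print('side bar pred',proj(g,[[489.5,-68.5,213],[489.5,-68.5,183]]).round(1)); g2=grab('scene');print('scene',proj(g2,[[489.5,-68.5,213],[489.5,-68.5,183]]).round(1))
o=np.hstack([cv2.resize(a,(360,360),interpolation=2) for a in (f['image'][140:320,230:410],g['image'][140:230,300:390],g2['image'][165:225,306:366])])
cv2.imwrite('pics/c4.png',cv2.resize(o,(795,265))[:,:,::-1])
E
```

```text
cam [477.1   7.6 371.6] [[337.9441283157878, 0.0, 321.3956265548959], [0.0, 337.9441283157878, 196.37993267110264], [0.0, 0.0, 1.0]] [-0.06410115  0.          0.          0.          0.        ]
tcp [[320. 231.]
 [328. 231.]
 [311. 231.]
 [341. 231.]
 [299. 231.]]
183 [[320.0, 226.0], [320.0, 175.0], [320.0, 271.0], [340.0, 226.0], [380.0, 226.0], [259.0, 226.0], [320.0, 166.0], [320.0, 279.0]]
213 [[320.0, 248.0], [319.0, 190.0], [320.0, 299.0], [343.0, 248.0], [390.0, 248.0], [249.0, 248.0], [319.0, 179.0], [320.0, 308.0]]
side bar pred [[342.4 169.7]
 [342.4 177.7]]
scene [[334.2 176. ]
 [333.9 187. ]]
```

View pics/c4.png

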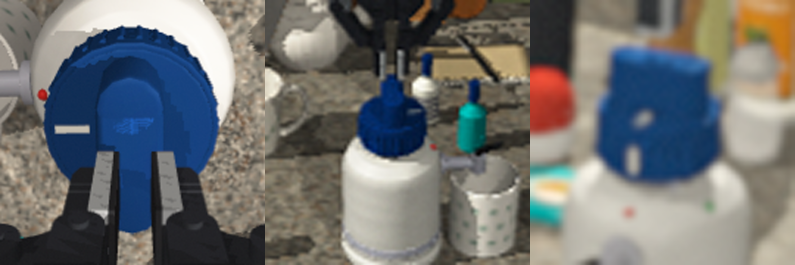

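The cap matches its prediction in all views: skirt columns 259–380 and bar rows 190–299 in the wrist view. The fingertips, though, seem to sit above the bar or short of it. I locate the gripper numerically in the fixed cameras.

```bash
python3 - <<'E'
from h import *
t=r.sense()['eef_pos']; 
for n in ('scene','side'):
    f=grab(n);a=f['image'].astype(int);b=cv2.imread(f'pics/{n}0.png')[:,:,::-1].astype(int)
    d=(abs(a-b).sum(2)>60)
    print(n,'tcp',proj(f,[t]).round(),'axis up 40/100/200',proj(f,[t+[0,0,k] for k in (40,100,200)]).round().tolist())
    D=d&(a.max(2)<70)
    y0,y1,x0,x1=(90,200,290,400)
    for y in range(y0,y1,4): print(y,''.join('#' if D[y:y+4,x:x+3].mean()>.4 else '+' if d[y:y+4,x:x+3].mean()>.4 else '.' for x in range(x0,x1,3)))
E
```

```text
scene tcp [[334. 184.]] axis up 40/100/200 [[334.0, 169.0], [335.0, 147.0], [336.0, 106.0]]
90 ..........++++++++...................
94 ..........++++++++++++...............
98 ...........++++++++++................
102 ..........++.......++................
106 ..........+#########+................
110 ..........+#########+................
114 ..........+#########+................
118 ..........+#########+................
122 ...........+#######+.................
126 ............+######..................
130 ............#+######.................
134 ............++#####+.................
138 ............+######+.................
142 ..........+++######..................
146 ..........+#######+..................
150 ...........#######...................
154 ...........+#####....................
158 .............##++....................
162 .............+#++....................
166 .............+#++....................
170 ..............++.....................
174 .....................................
178 .....................................
182 .....................................
186
[... 728 characters left out ...]
++.+####.######.............
138 ......+++++##.###.#######............
142 .....++++++##++######+###............
146 .....+++++.+###.#.##+###.............
150 .....++....++####..###.+.............
154 ...........+..##..##.................
158 ...............#+.+..................
162 ...............#+.+#.................
166 ..+.............+....++..............
170 .++..+.+.............++..............
174 ....+...+............+...............
178 .......+.............................
182 ......+..............................
186 .....................................
190 .....................................
194 .....................................
198 .....................................
```

Both fixed cameras show the fingertips about 30 mm above the reported TCP, centred laterally, so they are just above the bar. I open the hand, go 30 mm lower and close again.

Emit:
arm_command([
  {"hand": 50,"tx": 0,"ty": 0,"tz": 0,"wx": 0,"wy": 0,"wz": 0},
  {"hand": 50,"tx": 0,"ty": 0,"tz": 0,"wx": 0,"wy": 0,"wz": 0},
  {"hand": 50,"tx": 0,"ty": 0,"tz": 0,"wx": 0,"wy": 0,"wz": 0},
  {"hand": 50,"tx": 0,"ty": 0,"tz": 8,"wx": 0,"wy": 0,"wz": 0},
  {"hand": 50,"tx": 0,"ty": 0,"tz": 8,"wx": 0,"wy": 0,"wz": 0},
  {"hand": 50,"tx": 0,"ty": 0,"tz": 7,"wx": 0,"wy": 0,"wz": 0},
  {"hand": 50,"tx": 0,"ty": 0,"tz": 5,"wx": 0,"wy": 0,"wz": 0},
  {"hand": 50,"tx": 0,"ty": 0,"tz": 2,"wx": 0,"wy": 0,"wz": 0},
])

```text
clock: 5.38
eef_pos: [489.4, -68.5, 160.3]
tcp_rot: [-3.141, -0.0, 1.745]
contact_force: [0.6, -0.3, -0.1]
opening: 0.587
grasp_force: 0.0
```

Emit:
arm_command([
  {"hand": 40,"tx": 0,"ty": 0,"tz": 0,"wx": 0,"wy": 0,"wz": 0},
  {"hand": 30,"tx": 0,"ty": 0,"tz": 0,"wx": 0,"wy": 0,"wz": 0},
  {"hand": 15,"tx": 0,"ty": 0,"tz": 0,"wx": 0,"wy": 0,"wz": 0},
  {"hand": 15,"tx": 0,"ty": 0,"tz": 0,"wx": 0,"wy": 0,"wz": 0},
], squeeze=40)

```text
clock: 5.88
eef_pos: [489.5, -68.6, 161.1]
tcp_rot: [-3.141, 0.0, 1.745]
contact_force: [-2.9, 0.3, 4.5]
opening: 0.272
grasp_force: 40.5
```

The fingers closed on the bar at 23 mm. I squeeze firmly and press in small steps.

Emit:
arm_command([
  {"hand": 10,"tx": 0,"ty": 0,"tz": 0,"wx": 0,"wy": 0,"wz": 0},
  {"hand": 10,"tx": 0,"ty": 0,"tz": 0,"wx": 0,"wy": 0,"wz": 0},
  {"hand": 10,"tx": 0,"ty": 0,"tz": 1,"wx": 0,"wy": 0,"wz": 0},
  {"hand": 10,"tx": 0,"ty": 0,"tz": 1,"wx": 0,"wy": 0,"wz": 0},
  {"hand": 10,"tx": 0,"ty": 0,"tz": 0.5,"wx": 0,"wy": 0,"wz": 0},
  {"hand": 10,"tx": 0,"ty": 0,"tz": 0,"wx": 0,"wy": 0,"wz": 0},
], squeeze=90)

```text
clock: 6.62
eef_pos: [489.6, -68.6, 158.8]
tcp_rot: [-3.142, 0.0, 1.745]
contact_force: [-5.2, 0.4, 10.9]
opening: 0.249
grasp_force: 90.7
```

Emit:
arm_command([
  {"hand": 10,"tx": 0,"ty": 0,"tz": 1,"wx": 0,"wy": 0,"wz": 0},
  {"hand": 10,"tx": 0,"ty": 0,"tz": 1,"wx": 0,"wy": 0,"wz": 0},
  {"hand": 10,"tx": 0,"ty": 0,"tz": 0,"wx": 0,"wy": 0,"wz": 0},
], squeeze=90)

```text
clock: 7.0
eef_pos: [489.6, -68.6, 157.0]
tcp_rot: [3.142, 0.0, 1.745]
contact_force: [-5.9, -0.4, 12.5]
opening: 0.249
grasp_force: 91.0
```

Emit:
arm_command([
  {"hand": 10,"tx": 0,"ty": 0,"tz": 1,"wx": 0,"wy": 0,"wz": 0},
  {"hand": 10,"tx": 0,"ty": 0,"tz": 1,"wx": 0,"wy": 0,"wz": 0},
  {"hand": 10,"tx": 0,"ty": 0,"tz": 0,"wx": 0,"wy": 0,"wz": 0},
], squeeze=90)

```text
clock: 7.38
eef_pos: [489.6, -68.6, 155.7]
tcp_rot: [3.141, 0.0, 1.745]
contact_force: [-9.3, -0.2, 21.6]
opening: 0.253
grasp_force: 92.3
```

The force jumped to 21.6 N, so the cap is on the sleeve's hard rim and below the teeth. I turn it.

Emit:
arm_command([
  {"hand": 10,"tx": 0,"ty": 0,"tz": 0,"wx": 0,"wy": 0,"wz": -0.05},
  {"hand": 10,"tx": 0,"ty": 0,"tz": 0,"wx": 0,"wy": 0,"wz": -0.05},
  {"hand": 10,"tx": 0,"ty": 0,"tz": 0,"wx": 0,"wy": 0,"wz": -0.05},
], squeeze=90)

```text
clock: 7.75
eef_pos: [491.5, -68.7, 155.8]
tcp_rot: [3.138, 0.002, 1.896]
contact_force: [-2.0, 0.6, 14.1]
opening: 0.254
grasp_force: 91.1
```

```bash
python3 -c "
from h import *
s=r.sense();print(s['wrist_torque'],s['contact_force'],s['eef_pos'],s['tcp_rot'])"
```

```text
[ 0.11209232  0.16901124 -0.19421385] [-2.0198594   0.58297058 14.05826894] [491.52150224 -68.74486492 155.82445616] [3.13783486e+00 1.69359312e-03 1.89601935e+00]
```

Emit:
arm_command([
  {"hand": 10,"tx": 0,"ty": 0,"tz": 0.3,"wx": 0,"wy": 0,"wz": -0.08},
  {"hand": 10,"tx": 0,"ty": 0,"tz": 0.2,"wx": 0,"wy": 0,"wz": -0.08},
  {"hand": 10,"tx": 0,"ty": 0,"tz": 0,"wx": 0,"wy": 0,"wz": -0.08},
  {"hand": 10,"tx": 0,"ty": 0,"tz": 0,"wx": 0,"wy": 0,"wz": -0.08},
], squeeze=90)

```text
clock: 8.25
eef_pos: [491.9, -68.2, 155.7]
tcp_rot: [3.137, 0.002, 2.216]
contact_force: [-1.9, 2.9, 17.0]
opening: 0.251
grasp_force: 91.5
```

```bash
python3 -c "
from h import *
s=r.sense();print(s['wrist_torque'],s['contact_force'],s['eef_pos'],s['tcp_rot'])"
```

```text
[ 0.78954021  0.23032182 -0.20083925] [-1.93877917  2.90553936 16.98466051] [491.9096992  -68.15627879 155.6663206 ] [3.13735836e+00 2.34388654e-03 2.21646587e+00]
```

Emit:
arm_command([
  {"hand": 10,"tx": 0,"ty": 0,"tz": 0,"wx": 0,"wy": 0,"wz": -0.1},
  {"hand": 10,"tx": 0,"ty": 0,"tz": 0,"wx": 0,"wy": 0,"wz": -0.1},
  {"hand": 10,"tx": 0,"ty": 0,"tz": 0,"wx": 0,"wy": 0,"wz": -0.1},
  {"hand": 10,"tx": 0,"ty": 0,"tz": 0,"wx": 0,"wy": 0,"wz": -0.1},
  {"hand": 10,"tx": 0,"ty": 0,"tz": 0,"wx": 0,"wy": 0,"wz": -0.1},
  {"hand": 10,"tx": 0,"ty": 0,"tz": 0,"wx": 0,"wy": 0,"wz": -0.1},
  {"hand": 10,"tx": 0,"ty": 0,"tz": 0,"wx": 0,"wy": 0,"wz": -0.03},
], squeeze=90)

```text
clock: 9.12
eef_pos: [490.5, -68.0, 155.6]
tcp_rot: [3.14, 0.002, 2.846]
contact_force: [-7.0, 2.6, 22.3]
opening: 0.248
grasp_force: 92.2
```

```bash
python3 -c "
from h import *
s=r.sense();print(s['wrist_torque'],s['contact_force'],s['eef_pos'],s['tcp_rot'],s['qpos'])"
```

```text
[ 0.77795741  1.25576962 -0.35576661] [-6.97994349  2.57485938 22.29405327] [490.5226681  -68.0454187  155.62429169] [3.14004406e+00 1.73144698e-03 2.84559498e+00] [-1.41840742e-01  1.93847113e-01  1.94550727e+00  1.50229226e-03
  1.00029009e+00 -1.41745083e+00]
```

Turned 1.10 rad. I lift slowly.

Emit:
arm_command([
  {"hand": 10,"tx": 0,"ty": 0,"tz": -3,"wx": 0,"wy": 0,"wz": 0},
  {"hand": 10,"tx": 0,"ty": 0,"tz": -4,"wx": 0,"wy": 0,"wz": 0},
  {"hand": 10,"tx": 0,"ty": 0,"tz": -5,"wx": 0,"wy": 0,"wz": 0},
  {"hand": 10,"tx": 0,"ty": 0,"tz": -5,"wx": 0,"wy": 0,"wz": 0},
  {"hand": 10,"tx": 0,"ty": 0,"tz": 0,"wx": 0,"wy": 0,"wz": 0},
], squeeze=90)

```text
clock: 9.75
eef_pos: [489.8, -68.5, 170.9]
tcp_rot: [3.142, 0.0, 2.845]
contact_force: [-0.5, 0.3, -1.2]
opening: 0.256
grasp_force: 89.1
```

The cap is free and hangs with its weight of 1.2 N. I raise it and locate the dish, the filter neck and the cartridge.

Emit:
arm_command([
  {"hand": 10,"tx": 0,"ty": 0,"tz": -15,"wx": 0,"wy": 0,"wz": 0},
  {"hand": 10,"tx": 0,"ty": 0,"tz": -25,"wx": 0,"wy": 0,"wz": 0},
  {"hand": 10,"tx": 0,"ty": 0,"tz": -30,"wx": 0,"wy": 0,"wz": 0},
  {"hand": 10,"tx": 0,"ty": 0,"tz": -30,"wx": 0,"wy": 0,"wz": 0},
], squeeze=90)

```text
clock: 10.25
eef_pos: [489.6, -68.5, 272.5]
tcp_rot: [3.142, 0.0, 2.845]
contact_force: [-0.2, 0.7, -1.8]
opening: 0.254
grasp_force: 89.2
```

```bash
cat > dish.py <<'E'
from h import *
from scipy.optimize import minimize
a=np.linspace(0,2*np.pi,80);circ=np.c_[np.cos(a),np.sin(a)]
def fitdish(names,guess=(428,174)):
    D=[]
    for n in names:
        f=grab(n,'d_'+n);im=f['image'];h=cv2.cvtColor(im,cv2.COLOR_RGB2HSV)
        m=((h[...,1]<45)&(h[...,2]>135)).astype(np.uint8)
        roi=np.zeros_like(m);cv2.fillConvexPoly(roi,cv2.convexHull(np.round(proj(f,np.c_[circ*85+guess,np.full(80,10)])).astype(np.int32)),1)
        D.append((f,m*roi,roi))
    def sil(f,p):
        o=np.zeros((400,640),np.uint8);P=np.vstack([np.c_[circ*53.5+p,np.full(80,17)],np.c_[circ*32+p,np.full(80,0)]])
        cv2.fillConvexPoly(o,np.round(cv2.convexHull(proj(f,P).astype(np.float32))*16).astype(np.int32),1,shift=4);return o
    for sel in [[d] for d in D]+([D] if len(D)>1 else []):
        g=min(([guess[0]+i,guess[1]+j] for i in range(-20,21,4) for j in range(-20,21,4)),key=lambda p:sum((((sil(d[0],p)*d[2])!=d[1]).sum()/d[1].sum()) for d in sel))
        b=minimize(lambda p:sum((((sil(d[0],p)*d[2])!=d[1]).sum()/d[1].sum()) for d in sel),g,method='Nelder-Mead',options=dict(initial_simplex=[g,[g[0]+3,g[1]],[g[0],g[1]+3]]))
        print('dish',b.x.round(1),round(b.fun,3),[int(d[1].sum()) for d in sel])
E
python3 - <<'E'
from dish import *
s=r.sense();print(s['clock'],s['eef_pos'],s['contact_force'],s['opening'],s['grasp_force'])
fitdish(['scene','side'])
E
```

```text
10.25 [489.5587423  -68.50602913 272.45263928] [-0.2449496   0.71354632 -1.83019426] 0.2537053558352151 89.15480685245711
dish [429.9 176.8] 0.484 [1176]
dish [432.9 178.5] 0.124 [767]
dish [432.7 177.5] 0.618 [1176, 767]
```

Emit:
arm_command([
  {"hand": 10,"tx": 10,"ty": 15,"tz": 0,"wx": 0,"wy": 0,"wz": 0},
  {"hand": 10,"tx": 16,"ty": 29,"tz": 0,"wx": 0,"wy": 0,"wz": 0},
  {"hand": 10,"tx": 20,"ty": 36,"tz": 0,"wx": 0,"wy": 0,"wz": 0},
  {"hand": 10,"tx": 16,"ty": 29,"tz": 0,"wx": 0,"wy": 0,"wz": 0},
  {"hand": 10,"tx": 10,"ty": 15,"tz": 0,"wx": 0,"wy": 0,"wz": 0},
  {"hand": 10,"tx": 0,"ty": 0,"tz": 0,"wx": 0,"wy": 0,"wz": 0},
], squeeze=90)

```text
clock: 11.1
eef_pos: [455.6, 72.5, 269.7]
tcp_rot: [-3.141, -0.002, 2.847]
contact_force: [0.1, 0.1, -1.5]
opening: 0.252
grasp_force: 89.2
```

```bash
python3 - <<'E'
from dish import *
s=r.sense();print(s['clock'],s['eef_pos'],s['contact_force'],s['opening'],s['grasp_force'])
fitdish(['side','wrist'],(433,178))
f=grab('wrist');print(proj(f,np.c_[circ[::10]*53.5+[433,178],np.full(8,17)]).round())
# filter neck in side & scene for later
g=grab('side','side1')
E
```

```text
11.1 [455.63402588  72.49741412 269.65883123] [ 0.1373246   0.05251594 -1.5275235 ] 0.25162890037187635 89.2056634274195
dish [433. 178.] 0.126 [775]
dish [433.5 179. ] 0.363 [9284]
dish [433.6 178.6] 0.491 [775, 9284]
[[406. 151.]
 [432. 131.]
 [437.  97.]
 [418.  71.]
 [384.  68.]
 [358.  91.]
 [356. 125.]
 [377. 149.]]
```

Emit:
arm_command([
  {"hand": 10,"tx": 12,"ty": 22,"tz": 0,"wx": 0,"wy": 0,"wz": 0},
  {"hand": 10,"tx": 20,"ty": 36,"tz": 10,"wx": 0,"wy": 0,"wz": 0},
  {"hand": 10,"tx": 14,"ty": 25,"tz": 25,"wx": 0,"wy": 0,"wz": 0},
  {"hand": 10,"tx": 6.5,"ty": 11.5,"tz": 35,"wx": 0,"wy": 0,"wz": 0},
  {"hand": 10,"tx": 0,"ty": 0,"tz": 40,"wx": 0,"wy": 0,"wz": 0},
  {"hand": 10,"tx": 0,"ty": 0,"tz": 40,"wx": 0,"wy": 0,"wz": 0},
  {"hand": 10,"tx": 0,"ty": 0,"tz": 35,"wx": 0,"wy": 0,"wz": 0},
  {"hand": 10,"tx": 0,"ty": 0,"tz": 20,"wx": 0,"wy": 0,"wz": 0},
], squeeze=90)

```text
clock: 12.3
eef_pos: [433.9, 175.8, 63.9]
tcp_rot: [-3.14, -0.002, 2.844]
contact_force: [-0.3, -0.7, -1.3]
opening: 0.252
grasp_force: 89.2
```

Emit:
arm_command([
  {"hand": 10,"tx": 0,"ty": 0,"tz": 15,"wx": 0,"wy": 0,"wz": 0},
  {"hand": 10,"tx": 0,"ty": 0,"tz": 10,"wx": 0,"wy": 0,"wz": 0},
  {"hand": 10,"tx": 0,"ty": 0,"tz": 5,"wx": 0,"wy": 0,"wz": 0},
  {"hand": 10,"tx": 0,"ty": 0,"tz": 0,"wx": 0,"wy": 0,"wz": 0},
], squeeze=90)

```text
clock: 12.8
eef_pos: [434.6, 176.9, 35.9]
tcp_rot: [3.141, 0.0, 2.845]
contact_force: [0.1, -0.2, -1.0]
opening: 0.254
grasp_force: 89.2
```

Emit:
arm_command([
  {"hand": 10,"tx": 0,"ty": 0,"tz": 3,"wx": 0,"wy": 0,"wz": 0},
  {"hand": 10,"tx": 0,"ty": 0,"tz": 3,"wx": 0,"wy": 0,"wz": 0},
  {"hand": 10,"tx": 0,"ty": 0,"tz": 2,"wx": 0,"wy": 0,"wz": 0},
  {"hand": 10,"tx": 0,"ty": 0,"tz": 2,"wx": 0,"wy": 0,"wz": 0},
  {"hand": 10,"tx": 0,"ty": 0,"tz": 1.5,"wx": 0,"wy": 0,"wz": 0},
  {"hand": 10,"tx": 0,"ty": 0,"tz": 0,"wx": 0,"wy": 0,"wz": 0},
], squeeze=90)

```text
clock: 13.55
eef_pos: [434.4, 176.8, 24.1]
tcp_rot: [-3.141, -0.0, 2.845]
contact_force: [0.3, 0.4, -1.8]
opening: 0.255
grasp_force: 89.2
```

Emit:
arm_command([
  {"hand": 10,"tx": 0,"ty": 0,"tz": 1,"wx": 0,"wy": 0,"wz": 0},
  {"hand": 10,"tx": 0,"ty": 0,"tz": 1,"wx": 0,"wy": 0,"wz": 0},
  {"hand": 10,"tx": 0,"ty": 0,"tz": 1,"wx": 0,"wy": 0,"wz": 0},
  {"hand": 10,"tx": 0,"ty": 0,"tz": 0,"wx": 0,"wy": 0,"wz": 0},
], squeeze=90)

```text
clock: 14.05
eef_pos: [434.5, 176.9, 21.2]
tcp_rot: [-3.142, -0.0, 2.845]
contact_force: [-0.5, 0.4, -1.5]
opening: 0.256
grasp_force: 89.2
```

Emit:
arm_command([
  {"hand": 10,"tx": 0,"ty": 0,"tz": 1,"wx": 0,"wy": 0,"wz": 0},
  {"hand": 10,"tx": 0,"ty": 0,"tz": 1,"wx": 0,"wy": 0,"wz": 0},
  {"hand": 10,"tx": 0,"ty": 0,"tz": 0,"wx": 0,"wy": 0,"wz": 0},
], squeeze=90)

```text
clock: 14.42
eef_pos: [434.8, 177.0, 19.8]
tcp_rot: [3.141, 0.0, 2.845]
contact_force: [-2.0, -1.0, 9.2]
opening: 0.25
grasp_force: 90.6
```

Resting contact. I release gently and raise.

Emit:
arm_command([
  {"hand": 10,"tx": 0,"ty": 0,"tz": -0.5,"wx": 0,"wy": 0,"wz": 0},
  {"hand": 10,"tx": 0,"ty": 0,"tz": 0,"wx": 0,"wy": 0,"wz": 0},
  {"hand": 26,"tx": 0,"ty": 0,"tz": 0,"wx": 0,"wy": 0,"wz": 0},
  {"hand": 40,"tx": 0,"ty": 0,"tz": 0,"wx": 0,"wy": 0,"wz": 0},
  {"hand": 55,"tx": 0,"ty": 0,"tz": 0,"wx": 0,"wy": 0,"wz": 0},
  {"hand": 55,"tx": 0,"ty": 0,"tz": 0,"wx": 0,"wy": 0,"wz": 0},
  {"hand": 55,"tx": 0,"ty": 0,"tz": 0,"wx": 0,"wy": 0,"wz": 0},
], squeeze=30)

```text
clock: 15.3
eef_pos: [434.5, 176.9, 19.7]
tcp_rot: [-3.142, -0.0, 2.845]
contact_force: [0.3, 0.7, -0.3]
opening: 0.642
grasp_force: 0.0
```

Emit:
arm_command([
  {"hand": 55,"tx": 0,"ty": 0,"tz": -15,"wx": 0,"wy": 0,"wz": 0},
  {"hand": 55,"tx": 0,"ty": 0,"tz": -30,"wx": 0,"wy": 0,"wz": 0},
  {"hand": 55,"tx": 0,"ty": 0,"tz": -45,"wx": 0,"wy": 0,"wz": 0},
  {"hand": 55,"tx": 0,"ty": 0,"tz": -45,"wx": 0,"wy": 0,"wz": 0},
  {"hand": 55,"tx": 0,"ty": 0,"tz": -45,"wx": 0,"wy": 0,"wz": 0},
  {"hand": 55,"tx": 0,"ty": 0,"tz": -45,"wx": 0,"wy": 0,"wz": 0},
  {"hand": 55,"tx": 0,"ty": 0,"tz": -35,"wx": 0,"wy": 0,"wz": 0},
  {"hand": 55,"tx": 0,"ty": 0,"tz": -20,"wx": 0,"wy": 0,"wz": 0},
])

```text
clock: 16.3
eef_pos: [434.8, 177.0, 303.0]
tcp_rot: [3.139, 0.003, 2.845]
contact_force: [0.3, -0.7, 0.2]
opening: 0.644
grasp_force: 0.0
```

```bash
cat > cart.py <<'E'
from h import *
def blue(f,c,rad):
    h=cv2.cvtColor(f['image'],cv2.COLOR_RGB2HSV)
    m=((h[...,0]>98)&(h[...,0]<128)&(h[...,1]>110)&(h[...,2]>30)).astype(np.uint8)
    r0=np.zeros_like(m);cv2.circle(r0,tuple(int(v) for v in c),rad,1,-1);m*=r0
    n,l,st,ce=cv2.connectedComponentsWithStats(m);return [(st[i].tolist(),ce[i].round(1).tolist()) for i in range(1,n) if st[i,4]>8]
E
python3 - <<'E'
from cart import *
from dish import *
s=r.sense();print(s['clock'],s['eef_pos'],s['tcp_rot'],s['contact_force'])
f=grab('scene');g=grab('side');w=grab('wrist','w5')
print('scene',blue(f,(423,258),20));print('side',blue(g,(356,165),25))
# cap in dish: blue centroid in wrist/side
print('cap wrist',blue(w,proj(w,[[434,177,40]])[0],90), proj(w,[[434,177,10],[434,177,38],[434,177,70]]).round())
print('cap side',blue(g,proj(g,[[434,177,40]])[0],40), proj(g,[[434,177,10],[434,177,38],[434,177,70]]).round())
E
```

```text
16.3 [434.77137964 176.97112322 303.00864874] [3.13938307e+00 2.76324666e-03 2.84480944e+00] [ 0.32001269 -0.66169257  0.17334286]
scene [([421, 249, 6, 11, 47], [423.4, 253.8])]
side [([369, 167, 4, 8, 27], [370.6, 170.7])]
cap wrist [([293, 121, 54, 55, 2257], [319.9, 148.2])] [[319. 146.]
 [319. 149.]
 [319. 153.]]
cap side [([337, 257, 26, 29, 575], [349.3, 271.6])] [[350. 275.]
 [350. 268.]
 [350. 261.]]
```

```bash
python3 - <<'E'
from cart import *
f=grab('scene');g=grab('side')
print('cart',atz(f,(423.4,253.8),84.5)); b=blue(f,(390,260),16);print(b,'decoy',atz(f,b[0][1],84.5))
print('side view decoy',atz(g,(370.6,170.7),84.5)); c=atz(f,(423.4,253.8),84.5);print(proj(g,[c,[*c[:2],0]]).round(1))
E
```

```text
cart [ 476.94513428 -328.67079649   84.5       ]
[([389, 254, 4, 12, 37], [390.3, 259.0])] decoy [ 412.22223075 -275.45818547   84.5       ]
side view decoy [ 413.25606392 -270.36073009   84.5       ]
[[355.  161. ]
 [354.5 179.5]]
```

Emit:
arm_command([
  {"hand": 50,"tx": -12,"ty": -30,"tz": 0,"wx": 0,"wy": 0,"wz": 0},
  {"hand": 50,"tx": -20,"ty": -50,"tz": 0,"wx": 0,"wy": 0,"wz": 0},
  {"hand": 50,"tx": -22,"ty": -55,"tz": 0,"wx": 0,"wy": 0,"wz": 0},
  {"hand": 50,"tx": -22,"ty": -55,"tz": 0,"wx": 0,"wy": 0,"wz": 0},
  {"hand": 50,"tx": -22,"ty": -55,"tz": 0,"wx": 0,"wy": 0,"wz": 0},
  {"hand": 50,"tx": -22,"ty": -55,"tz": 0,"wx": 0,"wy": 0,"wz": 0},
  {"hand": 50,"tx": -22,"ty": -55,"tz": 0,"wx": 0,"wy": 0,"wz": 0},
  {"hand": 50,"tx": -20,"ty": -50,"tz": 0,"wx": 0,"wy": 0,"wz": 0},
])

```text
clock: 17.55
eef_pos: [470.1, -259.6, 298.3]
tcp_rot: [3.141, -0.002, 2.844]
contact_force: [0.5, 0.3, -0.4]
opening: 0.586
grasp_force: 0.0
```

Emit:
arm_command([
  {"hand": 50,"tx": -16,"ty": -40,"tz": 0,"wx": 0,"wy": 0,"wz": 0},
  {"hand": 50,"tx": -9.7,"ty": -25.5,"tz": 0,"wx": 0,"wy": 0,"wz": 0.1},
  {"hand": 50,"tx": 0,"ty": 0,"tz": 25,"wx": 0,"wy": 0,"wz": 0.15},
  {"hand": 50,"tx": 0,"ty": 0,"tz": 35,"wx": 0,"wy": 0,"wz": 0.145},
  {"hand": 50,"tx": 0,"ty": 0,"tz": 25,"wx": 0,"wy": 0,"wz": 0},
  {"hand": 50,"tx": 0,"ty": 0,"tz": 0,"wx": 0,"wy": 0,"wz": 0},
])

```text
clock: 18.3
eef_pos: [474.5, -326.7, 211.7]
tcp_rot: [-3.141, -0.006, 2.45]
contact_force: [0.3, -0.0, 0.1]
opening: 0.584
grasp_force: 0.0
```

```bash
python3 - <<'E'
from cart import *
s=r.sense();print(s['clock'],s['eef_pos'],s['tcp_rot'],s['contact_force'])
w=grab('wrist','w6');c=[477,-328]
print(proj(w,[[*c,z] for z in (0,55,84.5,98)]).round())
for b in blue(w,(320,200),200): print(b)
E
```

```text
18.3 [ 474.50617626 -326.69581734  211.71927054] [-3.14109609 -0.00600511  2.44993093] [ 0.25658131 -0.01397578  0.14274966]
[[321. 162.]
 [320. 173.]
 [320. 180.]
 [320. 184.]]
([316, 79, 16, 17, 207], [323.5, 87.3])
([317, 172, 15, 20, 232], [323.7, 181.5])
```

View pics/w6.png

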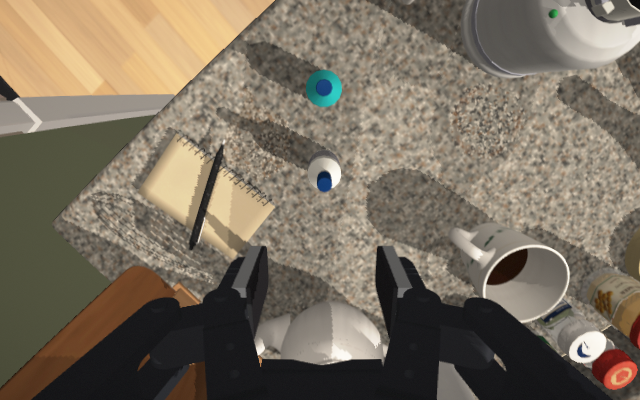

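The view shows the white cartridge with its blue stem at (324,181), the turquoise decoy at (323,88), and a teapot below at (330,335).

```bash
python3 - <<'E'
from cart import *
w=grab('wrist');s=r.sense();t=s['eef_pos']
c=atz(w,(323.9,181.2),84.5);print('cart',c)
y=s['tcp_rot'][2];tx=np.array([np.cos(y),np.sin(y)]);ty=np.array([np.sin(y),-np.cos(y)])
d=(c-t)[:2];print('tx',d@tx,'ty',d@ty)
for px in [(330,305),(268,330)]:
  for z in (60,100,130):
    p=atz(w,px,z);e=p[:2]-c[:2];print(px,z,'rel cart tool',(e@tx).round(),(e@ty).round())
f=grab('scene')
# teapot height: white columns in scene0 around predicted spot
p=atz(w,(330,335),100);print(proj(f,[[*p[:2],z] for z in (0,60,100,140)]).round())
E
```

```text
cart [ 481.67427493 -327.38759475   84.5       ]
tx -3.8543585395643403 ty 3.839711649521833
(330, 305) 60 rel cart tool -154.0 8.0
(330, 305) 100 rel cart tool -126.0 6.0
(330, 305) 130 rel cart tool -105.0 5.0
(268, 330) 60 rel cart tool -190.0 -66.0
(268, 330) 100 rel cart tool -157.0 -59.0
(268, 330) 130 rel cart tool -133.0 -53.0
[[477. 271.]
 [481. 251.]
 [483. 236.]
 [486. 222.]]
```

Emit:
arm_command([
  {"hand": 50,"tx": -3,"ty": 3,"tz": 20,"wx": 0,"wy": 0,"wz": 0},
  {"hand": 50,"tx": 0,"ty": 0,"tz": 30,"wx": 0,"wy": 0,"wz": 0},
  {"hand": 50,"tx": 0,"ty": 0,"tz": 25,"wx": 0,"wy": 0,"wz": 0},
  {"hand": 50,"tx": 0,"ty": 0,"tz": 0,"wx": 0,"wy": 0,"wz": 0},
  {"hand": 50,"tx": 0,"ty": 0,"tz": 0,"wx": 0,"wy": 0,"wz": 0},
])

```text
clock: 19.08
eef_pos: [481.5, -328.1, 141.3]
tcp_rot: [3.141, 0.002, 2.45]
contact_force: [0.1, -0.9, 0.1]
opening: 0.586
grasp_force: 0.0
```

```bash
cat > m.py <<'E'
from cart import *
w=grab('wrist');s=r.sense();t=s['eef_pos'];print(s['clock'],t,s['tcp_rot'])
y=s['tcp_rot'][2];tx=np.array([np.cos(y),np.sin(y)]);ty=np.array([np.sin(y),-np.cos(y)])
p0=proj(w,[[480.5,-327.5,84.5]])[0];print(p0)
for b in blue(w,p0,30):
  (x,yy,ww,h,n),ce=b;print(b)
  c=atz(w,ce,86);d=(c-t)[:2];print('cart',c,'tx',d@tx,'ty',d@ty)
E
python3 m.py
```

```text
19.125 [ 481.56145525 -328.20943448  141.47890739] [3.14131723e+00 2.51588634e-03 2.44981697e+00]
[319.15656085 197.64904375]
([311, 182, 19, 28, 427], [319.8, 195.9])
cart [ 479.40658878 -325.96729466   86.        ] tx 3.089767632340809 ty 0.3521028666387804
```

Emit:
arm_command([
  {"hand": 50,"tx": 2.5,"ty": 0,"tz": 15,"wx": 0,"wy": 0,"wz": 0},
  {"hand": 50,"tx": 0,"ty": 0,"tz": 25,"wx": 0,"wy": 0,"wz": 0},
  {"hand": 50,"tx": 0,"ty": 0,"tz": 25,"wx": 0,"wy": 0,"wz": 0},
  {"hand": 50,"tx": 0,"ty": 0,"tz": 15,"wx": 0,"wy": 0,"wz": 0},
  {"hand": 50,"tx": 0,"ty": 0,"tz": 8,"wx": 0,"wy": 0,"wz": 0},
  {"hand": 50,"tx": 0,"ty": 0,"tz": 3,"wx": 0,"wy": 0,"wz": 0},
  {"hand": 50,"tx": 0,"ty": 0,"tz": 0,"wx": 0,"wy": 0,"wz": 0},
  {"hand": 50,"tx": 0,"ty": 0,"tz": 0,"wx": 0,"wy": 0,"wz": 0},
])

```text
clock: 20.12
eef_pos: [479.1, -326.3, 49.4]
tcp_rot: [3.142, 0.001, 2.45]
contact_force: [0.2, -1.0, -0.7]
opening: 0.586
grasp_force: 0.0
```

```bash
python3 m.py; python3 - <<'E'
from h import *
f=grab('side','s7');a=f['image'].astype(int);t=r.sense()['eef_pos']
print(proj(f,[[t[0],t[1],z] for z in (50,70,80,98)]).round(1))
b=cv2.imread('pics/side0.png')[:,:,::-1].astype(int)
f=grab('scene','sc7');a=f['image'].astype(int);b=cv2.imread('pics/scene0.png')[:,:,::-1].astype(int)
print(proj(f,[[t[0],t[1],z] for z in (50,70,80,98)]).round(1))
for y in range(225,290,2): print(y,''.join('#' if a[y,x].max()<60 else 'b' if a[y,x,2]>1.5*a[y,x,0]+15 else '+' if abs(a[y,x]-b[y,x]).sum()>60 else '.' for x in range(390,455)))
E
```

```text
20.175 [ 479.04649129 -326.24430887   49.3748346 ] [3.14147392e+00 1.08623364e-03 2.44973390e+00]
[318.33283489 261.53372727]
([304, 235, 31, 51, 1271], [319.1, 260.4])
cart [ 479.65527998 -326.30512825   86.        ] tx -0.5076056595755073 ty 0.3415540319264541
[[354.2 169. ]
 [354.3 164.6]
 [354.4 162.3]
 [354.5 158.3]]
[[421.3 265.6]
 [422.1 258.4]
 [422.6 254.8]
 [423.4 248.1]]
225 .....................++++####################+++++++++++++.......
227 .......................+++########################+++++#++.......
229 .......................+++###########++++++++#####++.++#++.......
231 ........................+++#####+++##+++++++#####+....++++.......
233 .........................+++#####################+++++#++........
235 .........................++######++++##+++++##########++.........
237 .........................++######++.++#+++++#########++..........
239 ........................+++######+..++#++++##########++..........
241 .........................++#####++..++##############++...........
243 .........................+######++..++##############++...........
245 ...........
[... 894 characters left out ...]

271 bbbbbb...........................................................
273 bbbbbb...........................................................
275 bbbbbb...........................................................
277 bbbbbb...........................................................
279 bbbbbb...........................................................
281 bbbbbb...........................................................
283 bbbbb............................................................
285 bbbbb............................................................
287 bbbbb............................................................
289 bbbbb............................................................
```

The stem lies centred between the fingers, with the tips near z of about 80 once closed. I grip and lift.

Emit:
arm_command([
  {"hand": 35,"tx": 0,"ty": 0,"tz": 0,"wx": 0,"wy": 0,"wz": 0},
  {"hand": 22,"tx": 0,"ty": 0,"tz": 0,"wx": 0,"wy": 0,"wz": 0},
  {"hand": 14,"tx": 0,"ty": 0,"tz": 0,"wx": 0,"wy": 0,"wz": 0},
  {"hand": 4,"tx": 0,"ty": 0,"tz": 0,"wx": 0,"wy": 0,"wz": 0},
  {"hand": 4,"tx": 0,"ty": 0,"tz": 0,"wx": 0,"wy": 0,"wz": 0},
  {"hand": 4,"tx": 0,"ty": 0,"tz": 0,"wx": 0,"wy": 0,"wz": 0},
], squeeze=60)

```text
clock: 21.02
eef_pos: [478.8, -326.1, 48.9]
tcp_rot: [-3.142, 0.0, 2.45]
contact_force: [-0.9, -1.0, 3.1]
opening: 0.109
grasp_force: 58.6
```

Emit:
arm_command([
  {"hand": 4,"tx": 0,"ty": 0,"tz": -5,"wx": 0,"wy": 0,"wz": 0},
  {"hand": 4,"tx": 0,"ty": 0,"tz": -15,"wx": 0,"wy": 0,"wz": 0},
  {"hand": 4,"tx": 0,"ty": 0,"tz": -30,"wx": 0,"wy": 0,"wz": 0},
  {"hand": 4,"tx": 0,"ty": 0,"tz": -40,"wx": 0,"wy": 0,"wz": 0},
  {"hand": 4,"tx": 0,"ty": 0,"tz": -45,"wx": 0,"wy": 0,"wz": 0},
  {"hand": 4,"tx": 0,"ty": 0,"tz": -45,"wx": 0,"wy": 0,"wz": 0},
  {"hand": 4,"tx": 0,"ty": 0,"tz": -25,"wx": 0,"wy": 0,"wz": 0},
  {"hand": 4,"tx": 0,"ty": 0,"tz": 0,"wx": 0,"wy": 0,"wz": 0},
])

```text
clock: 22.02
eef_pos: [479.7, -326.6, 256.6]
tcp_rot: [3.141, 0.005, 2.45]
contact_force: [1.1, -0.4, -1.4]
opening: 0.113
grasp_force: 58.5
```

```bash
python3 - <<'E'
from h import *
s=r.sense();print(s['clock'],s['eef_pos'],s['contact_force'],s['opening'],s['grasp_force'])
f=grab('wrist','w8');grab('side','s8');grab('scene','sc8')
E
```

```text
22.025 [ 479.69348787 -326.57507282  256.63304433] [ 1.08120212 -0.38887872 -1.44692835] 0.11344555042511903 58.54813098907471
```

Holding the cartridge. I move part of the way to the filter to view the open neck.

Emit:
arm_command([
  {"hand": 4,"tx": 12,"ty": 16,"tz": -5,"wx": 0,"wy": 0,"wz": 0},
  {"hand": 4,"tx": 23,"ty": 31,"tz": -5,"wx": 0,"wy": 0,"wz": 0},
  {"hand": 4,"tx": 26,"ty": 35,"tz": 0,"wx": 0,"wy": 0,"wz": 0},
  {"hand": 4,"tx": 21,"ty": 28,"tz": 0,"wx": 0,"wy": 0,"wz": 0},
  {"hand": 4,"tx": 12,"ty": 16,"tz": 0,"wx": 0,"wy": 0,"wz": 0},
  {"hand": 4,"tx": 0,"ty": 0,"tz": 0,"wx": 0,"wy": 0,"wz": 0},
  {"hand": 4,"tx": 0,"ty": 0,"tz": 0,"wx": 0,"wy": 0,"wz": 0},
])

```text
clock: 23.05
eef_pos: [486.7, -169.4, 263.6]
tcp_rot: [-3.141, 0.0, 2.45]
contact_force: [-0.2, 0.6, -1.4]
opening: 0.112
grasp_force: 58.7
```

```bash
python3 - <<'E'
from h import *
s=r.sense();t=s['eef_pos'];print(s['clock'],t,s['tcp_rot'],s['contact_force'],s['opening'],s['grasp_force'])
f=grab('wrist','w9');im=f['image']
C=np.array([489.5,-68.5]);a=np.linspace(0,2*np.pi,60);ci=np.c_[np.cos(a),np.sin(a)]
c=proj(f,[[*C,170],[*C,141]]);print(c.round(1));u,v=c[0].astype(int)
x0,y0=max(0,min(u-60,520)),max(0,min(v-60,280));S=4.9
o=cv2.resize(im[y0:y0+120,x0:x0+120],None,fx=S,fy=S)[:,:,::-1].copy()
for rr,z,k in ((55,141-8,(255,0,255)),(23,170,(0,255,0)),(20,170,(0,255,255)),(20,180,(0,128,255)),(20,105,(255,0,0))):
    P=proj(f,np.c_[ci*rr+C,np.full(60,z)]);cv2.polylines(o,[np.round((P-[x0,y0]+.5)*S).astype(np.int32)],True,k)
cv2.imwrite('pics/neck.png',o);print(o.shape)
E
```

```text
23.05 [ 486.66438447 -169.42780166  263.58820161] [-3.14114144e+00  1.37356642e-05  2.44997033e+00] [-0.24160831  0.55242335 -1.36023556] 0.11235880371454432 58.658047914505005
[[419.5 110.6]
 [410.3 108.8]]
(588, 588, 3)
```

View pics/neck.png

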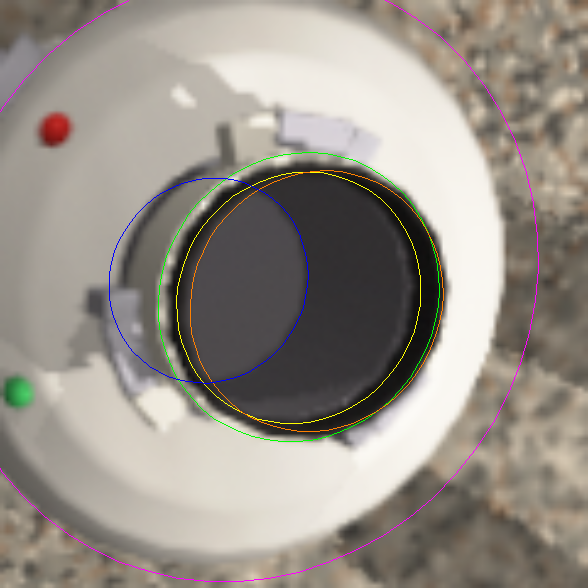

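The neck view fits the estimate (489.5,-68.5) within about 1 mm; the bore's dark opening is centred near (311,295) in the crop against a predicted (308,299). I move over it.

Emit:
arm_command([
  {"hand": 4,"tx": 10,"ty": 13,"tz": 0,"wx": 0,"wy": 0,"wz": 0},
  {"hand": 4,"tx": 18,"ty": 23,"tz": 0,"wx": 0,"wy": 0,"wz": 0},
  {"hand": 4,"tx": 18,"ty": 23,"tz": 0,"wx": 0,"wy": 0,"wz": 0},
  {"hand": 4,"tx": 12,"ty": 15,"tz": 0,"wx": 0,"wy": 0,"wz": 0},
  {"hand": 4,"tx": 4.7,"ty": 5.5,"tz": 0,"wx": 0,"wy": 0,"wz": 0},
  {"hand": 4,"tx": 0,"ty": 0,"tz": 10,"wx": 0,"wy": 0,"wz": 0},
  {"hand": 4,"tx": 0,"ty": 0,"tz": 10,"wx": 0,"wy": 0,"wz": 0},
  {"hand": 4,"tx": 0,"ty": 0,"tz": 5,"wx": 0,"wy": 0,"wz": 0},
])

```text
clock: 24.1
eef_pos: [488.5, -68.2, 237.5]
tcp_rot: [-3.141, -0.001, 2.449]
contact_force: [-0.1, 1.2, -1.7]
opening: 0.112
grasp_force: 58.7
```

```bash
cat > body.py <<'E'
# compare cartridge silhouette in hand with prediction, in scene & side (white body columns)
from h import *
s=r.sense();t=s['eef_pos'];print(s['clock'],t,s['contact_force'],s['opening'],s['grasp_force'])
z0=t[2]-49
for n in ('scene','side'):
    f=grab(n);im=f['image'].astype(int)
    P=proj(f,[[t[0],t[1],z0+z] for z in (10,30,50)]);
    bg=cv2.imread(f'pics/{n}0.png')[:,:,::-1].astype(int)
    for p in P:
        u,v=p.round().astype(int)
        print(n,p.round(1),[int(x) for x in im[v,u-14:u+15].mean(1)])
E
python3 body.py
```

```text
24.1 [488.4746823  -68.24003095 237.51849865] [-0.05905545  1.1638995  -1.69503456] 0.11237475871844843 58.690606355667114
scene [333.7 181.5] [159, 157, 150, 141, 147, 160, 165, 163, 161, 165, 170, 168, 161, 155, 152, 149, 148, 147, 147, 147, 141, 128, 111, 101, 112, 129, 134, 133, 130]
scene [333.9 174.1] [169, 168, 169, 171, 174, 179, 180, 174, 163, 165, 167, 163, 157, 150, 145, 143, 142, 143, 145, 145, 141, 133, 118, 122, 140, 142, 136, 132, 132]
scene [334.1 166.6] [115, 114, 117, 121, 125, 124, 121, 135, 174, 203, 213, 214, 214, 213, 210, 207, 202, 199, 199, 198, 194, 177, 140, 105, 108, 126, 135, 134, 132]
side [342.7 173.7] [103, 94, 88, 95, 108, 115, 111, 111, 116, 152, 178, 160, 124, 109, 102, 89, 94, 130, 112, 69, 83, 92, 93, 97, 94, 86, 84, 96, 101]
side [342.7 168.3] [119, 118, 113, 99, 96, 102, 95, 87, 132, 132, 116, 135, 137, 147, 140, 123, 96, 74, 86, 85, 81, 87, 92, 96, 91, 86, 93, 125, 143]
side [342.7 162.8] [65, 50, 39, 41, 44, 45, 39, 71, 153, 251, 253, 251, 249, 246, 242, 236, 223, 205, 183, 133, 105, 100, 97, 92, 94, 89, 117, 152, 148]
```

Emit:
arm_command([
  {"hand": 4,"tx": 0.3,"ty": 0.3,"tz": 2,"wx": 0,"wy": 0,"wz": 0},
  {"hand": 4,"tx": 0,"ty": 0,"tz": 2,"wx": 0,"wy": 0,"wz": 0},
  {"hand": 4,"tx": 0,"ty": 0,"tz": 2,"wx": 0,"wy": 0,"wz": 0},
  {"hand": 4,"tx": 0,"ty": 0,"tz": 2,"wx": 0,"wy": 0,"wz": 0},
  {"hand": 4,"tx": 0,"ty": 0,"tz": 2,"wx": 0,"wy": 0,"wz": 0},
  {"hand": 4,"tx": 0,"ty": 0,"tz": 2,"wx": 0,"wy": 0,"wz": 0},
])

```text
clock: 24.95
eef_pos: [489.0, -67.3, 226.6]
tcp_rot: [-3.142, -0.0, 2.45]
contact_force: [0.1, -0.8, -1.9]
opening: 0.111
grasp_force: 58.7
```

Emit:
arm_command([
  {"hand": 4,"tx": -0.4,"ty": -0.4,"tz": 2,"wx": 0,"wy": 0,"wz": 0},
  {"hand": 4,"tx": 0,"ty": 0,"tz": 2,"wx": 0,"wy": 0,"wz": 0},
  {"hand": 4,"tx": 0,"ty": 0,"tz": 2,"wx": 0,"wy": 0,"wz": 0},
  {"hand": 4,"tx": 0,"ty": 0,"tz": 2,"wx": 0,"wy": 0,"wz": 0},
  {"hand": 4,"tx": 0,"ty": 0,"tz": 2,"wx": 0,"wy": 0,"wz": 0},
  {"hand": 4,"tx": 0,"ty": 0,"tz": 2,"wx": 0,"wy": 0,"wz": 0},
  {"hand": 4,"tx": 0,"ty": 0,"tz": 2,"wx": 0,"wy": 0,"wz": 0},
  {"hand": 4,"tx": 0,"ty": 0,"tz": 2,"wx": 0,"wy": 0,"wz": 0},
])

```text
clock: 25.95
eef_pos: [489.1, -67.9, 210.6]
tcp_rot: [-3.142, 0.0, 2.45]
contact_force: [0.1, 0.4, -1.0]
opening: 0.111
grasp_force: 58.7
```

In the bore with no contact (origin z of about 161). I continue.

Emit:
arm_command([
  {"hand": 4,"tx": 0,"ty": 0,"tz": 4,"wx": 0,"wy": 0,"wz": 0},
  {"hand": 4,"tx": 0,"ty": 0,"tz": 4,"wx": 0,"wy": 0,"wz": 0},
  {"hand": 4,"tx": 0,"ty": 0,"tz": 4,"wx": 0,"wy": 0,"wz": 0},
  {"hand": 4,"tx": 0,"ty": 0,"tz": 4,"wx": 0,"wy": 0,"wz": 0},
  {"hand": 4,"tx": 0,"ty": 0,"tz": 4,"wx": 0,"wy": 0,"wz": 0},
])

```text
clock: 26.58
eef_pos: [489.1, -67.9, 190.5]
tcp_rot: [-3.142, -0.0, 2.45]
contact_force: [-0.1, -0.7, -0.6]
opening: 0.112
grasp_force: 58.7
```

Emit:
arm_command([
  {"hand": 4,"tx": 0,"ty": 0,"tz": 4,"wx": 0,"wy": 0,"wz": 0},
  {"hand": 4,"tx": 0,"ty": 0,"tz": 4,"wx": 0,"wy": 0,"wz": 0},
  {"hand": 4,"tx": 0,"ty": 0,"tz": 4,"wx": 0,"wy": 0,"wz": 0},
  {"hand": 4,"tx": 0,"ty": 0,"tz": 3,"wx": 0,"wy": 0,"wz": 0},
  {"hand": 4,"tx": 0,"ty": 0,"tz": 3,"wx": 0,"wy": 0,"wz": 0},
  {"hand": 4,"tx": 0,"ty": 0,"tz": 3,"wx": 0,"wy": 0,"wz": 0},
  {"hand": 4,"tx": 0,"ty": 0,"tz": 3,"wx": 0,"wy": 0,"wz": 0},
  {"hand": 4,"tx": 0,"ty": 0,"tz": 0,"wx": 0,"wy": 0,"wz": 0},
])

```text
clock: 27.58
eef_pos: [488.9, -67.9, 166.5]
tcp_rot: [-3.141, -0.0, 2.45]
contact_force: [-0.6, 0.4, -1.2]
opening: 0.112
grasp_force: 58.7
```

Emit:
arm_command([
  {"hand": 4,"tx": 0,"ty": 0,"tz": 3,"wx": 0,"wy": 0,"wz": 0},
  {"hand": 4,"tx": 0,"ty": 0,"tz": 3,"wx": 0,"wy": 0,"wz": 0},
  {"hand": 4,"tx": 0,"ty": 0,"tz": 0,"wx": 0,"wy": 0,"wz": 0},
])

```text
clock: 27.95
eef_pos: [488.9, -67.9, 160.5]
tcp_rot: [-3.141, -0.0, 2.45]
contact_force: [0.2, 0.6, -0.9]
opening: 0.113
grasp_force: 58.7
```

Emit:
arm_command([
  {"hand": 4,"tx": 0,"ty": 0,"tz": 1.5,"wx": 0,"wy": 0,"wz": 0},
  {"hand": 4,"tx": 0,"ty": 0,"tz": 1.5,"wx": 0,"wy": 0,"wz": 0},
  {"hand": 4,"tx": 0,"ty": 0,"tz": 0,"wx": 0,"wy": 0,"wz": 0},
])

```text
clock: 28.32
eef_pos: [489.0, -67.9, 157.6]
tcp_rot: [-3.141, -0.0, 2.45]
contact_force: [0.1, 0.0, -0.8]
opening: 0.11
grasp_force: 58.7
```

Emit:
arm_command([
  {"hand": 4,"tx": 0,"ty": 0,"tz": 1,"wx": 0,"wy": 0,"wz": 0},
  {"hand": 4,"tx": 0,"ty": 0,"tz": 1,"wx": 0,"wy": 0,"wz": 0},
  {"hand": 4,"tx": 0,"ty": 0,"tz": 0,"wx": 0,"wy": 0,"wz": 0},
])

```text
clock: 28.7
eef_pos: [489.0, -67.9, 155.7]
tcp_rot: [-3.142, -0.0, 2.45]
contact_force: [0.3, 0.1, -1.4]
opening: 0.114
grasp_force: 58.7
```

Emit:
arm_command([
  {"hand": 4,"tx": 0,"ty": 0,"tz": 1,"wx": 0,"wy": 0,"wz": 0},
  {"hand": 4,"tx": 0,"ty": 0,"tz": 0,"wx": 0,"wy": 0,"wz": 0},
])

```text
clock: 28.95
eef_pos: [489.0, -67.9, 154.7]
tcp_rot: [-3.142, -0.0, 2.45]
contact_force: [0.1, -0.4, -0.9]
opening: 0.111
grasp_force: 58.7
```

Emit:
arm_command([
  {"hand": 4,"tx": 0,"ty": 0,"tz": 1,"wx": 0,"wy": 0,"wz": 0},
  {"hand": 4,"tx": 0,"ty": 0,"tz": 0,"wx": 0,"wy": 0,"wz": 0},
])

```text
clock: 29.2
eef_pos: [489.2, -68.0, 153.9]
tcp_rot: [3.142, 0.0, 2.45]
contact_force: [0.3, -1.0, 1.3]
opening: 0.112
grasp_force: 58.9
```

Emit:
arm_command([
  {"hand": 4,"tx": 0,"ty": 0,"tz": 0.5,"wx": 0,"wy": 0,"wz": 0},
  {"hand": 4,"tx": 0,"ty": 0,"tz": 0,"wx": 0,"wy": 0,"wz": 0},
])

```text
clock: 29.45
eef_pos: [489.5, -68.1, 153.9]
tcp_rot: [3.141, 0.001, 2.45]
contact_force: [-0.7, -0.9, 6.2]
opening: 0.114
grasp_force: 59.4
```

Contact exactly at the expected floor height. I release and withdraw.

Emit:
arm_command([
  {"hand": 4,"tx": 0,"ty": 0,"tz": -0.4,"wx": 0,"wy": 0,"wz": 0},
  {"hand": 12,"tx": 0,"ty": 0,"tz": 0,"wx": 0,"wy": 0,"wz": 0},
  {"hand": 20,"tx": 0,"ty": 0,"tz": 0,"wx": 0,"wy": 0,"wz": 0},
  {"hand": 35,"tx": 0,"ty": 0,"tz": 0,"wx": 0,"wy": 0,"wz": 0},
  {"hand": 50,"tx": 0,"ty": 0,"tz": 0,"wx": 0,"wy": 0,"wz": 0},
  {"hand": 50,"tx": 0,"ty": 0,"tz": 0,"wx": 0,"wy": 0,"wz": 0},
], squeeze=30)

```text
clock: 30.2
eef_pos: [489.0, -67.9, 153.6]
tcp_rot: [-3.142, -0.0, 2.45]
contact_force: [-0.6, -0.1, -0.1]
opening: 0.586
grasp_force: 0.0
```

Emit:
arm_command([
  {"hand": 50,"tx": 0,"ty": 0,"tz": -10,"wx": 0,"wy": 0,"wz": 0},
  {"hand": 50,"tx": 0,"ty": 0,"tz": -25,"wx": 0,"wy": 0,"wz": 0},
  {"hand": 50,"tx": 0,"ty": 0,"tz": -40,"wx": 0,"wy": 0,"wz": 0},
  {"hand": 50,"tx": 0,"ty": 0,"tz": -40,"wx": 0,"wy": 0,"wz": 0},
  {"hand": 50,"tx": 0,"ty": 0,"tz": -30,"wx": 0,"wy": 0,"wz": 0},
  {"hand": 50,"tx": 0,"ty": 0,"tz": 0,"wx": 0,"wy": 0,"wz": 0},
  {"hand": 50,"tx": 0,"ty": 0,"tz": 0,"wx": 0,"wy": 0,"wz": 0},
])

```text
clock: 31.08
eef_pos: [488.7, -67.8, 298.4]
tcp_rot: [-3.141, -0.0, 2.45]
contact_force: [0.6, -0.1, 0.3]
opening: 0.584
grasp_force: 0.0
```

```bash
python3 - <<'E'
from cart import *
s=r.sense();print(s['clock'],s['eef_pos'],s['contact_force'])
w=grab('wrist','wf');c=[489.5,-68.5];p=proj(w,[[*c,z] for z in (176,190,203)]);print(p.round(1))
for b in blue(w,p[1],40): print(b, atz(w,b[1],190))
g=grab('side');print('cap',blue(g,(349,271),35))
for n in ('scene','side'): # mug/lemon unchanged
    a=imaging.grab_frame(n)['image'].astype(int);b=cv2.imread(f'pics/{n}0.png')[:,:,::-1].astype(int);d=abs(a-b).sum(2)>60
    for nm,P in (('mug',[385,-85,45]),):
        u,v=proj(imaging.grab_frame(n),[P])[0].astype(int);print(n,nm,d[v-10:v+25,u-12:u+13].mean())
    if n=='side': print('lemons',d[292:352,255:300].mean())
E
```

```text
31.075 [488.73983973 -67.83814922 298.41033351] [ 0.59514256 -0.14331315  0.32717019]
[[319.7 178.7]
 [319.6 182.6]
 [319.6 186.6]]
([314, 172, 16, 22, 289], [321.0, 182.9]) [490.45029215 -67.71733469 190.        ]
cap [([337, 257, 26, 29, 576], [349.3, 271.6])]
scene mug 0.0
side mug 0.001142857142857143
lemons 0.0
```

The stem stands at the predicted place and height. The cap, mug and lemon have not moved. I hand in.

```bash
python3 -c "
from rig import r
print(r.sign_off())"
```

```text
the job is handed in; nothing more can be done
None
```

I handed the job in at about 31 s of the 72 s allowed: the cap rests in the dish, the new cartridge is fully home in the filter, and the mug and lemon showed no movement in the camera check; no verdict was returned.

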